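# Rock a stuck block out of a dry-block heater and hold it clear

### The arm

A 6-joint arm with a two-finger parallel gripper is mounted at the origin on the work surface. World frame = base frame: x ahead of the robot, y to its left, z up, the work surface at z = 0. Lengths are in m, angles in rad, forces in N, time in s.
With the tool pointing down it reaches from about 0.25 to 0.8 m from the base axis. Payload 3.9 kg.
Tool frame: the origin (TCP) lies at the very end of the fingers, on their centre line; the grasp point (between the pads) lies 19 mm behind it; z points along the fingers, y is the line along which they close (so a half turn about z gives the same grasp; the last joint's range is limited). The gripper opens to 85 mm and grips with 20 to 120 N. Pads are 22 mm wide; open, the fingers measure 114 mm over their backs; the gripper's body (76 mm by 85 mm) begins 54 mm behind the grasp point. The pads swing forward as they close: fully open they stand 13 mm farther back than shut.
Start: joints at [-1.247, 0.26, -0.138, 1.173, 0, 1.571], TCP at [0.167, -0.498, 0.231] pointing down, gripper open.
Joint ranges: [-2.78, 2.78], [-0.83, 1.72], [-1.28, 1.37], [-1.9, 2.12], [-1.57, 1.48], [-3.14, 3.14]. Speed limits (rad/s): [2.57, 2.57, 3.14, 3.14, 3.14, 3.14].

### API

Orientations are given as a unit quaternion [x, y, z, w].
In Python, from bench import bot gives the robot as it stands.
- The arm moves only by the shell command python3 -m creep 'ROWS' [OPENING] [FORCE]. ROWS is JSON, a list of rows, each a list of 6 numbers: the shift along the tool's x, y, z in mm, then the turn, a rotation vector about the tool's x, y, z in rad. In form: [[tx, ty, tz, rx, ry, rz], ...]. A call has 1 to 10 rows; each row is the pose to reach, as a shift and turn from the pose commanded when the call began, along the tool's axes at that moment; what a row does not reach only later rows make up. A row lasts 1/8 s, in which the tool goes at most 62.5 mm and 10.7 degrees, less where a joint would pass 70% of its speed; a pose out of reach is approached as far as the arm can. A call with a gripper value outside its range is refused whole. OPENING is the opening, from 0 (shut) to 1 (fully open), set as the call begins (- or left out, the last holds). The fingers move at their own pace and stop on an object; FORCE is the grip in N (left out, the last holds). Time passes only in rows, so rows that repeat a pose let the fingers close. It gives the time, the measured TCP pose, the force, the opening and the grip force at its end, in the units of the state.
- bot.state(): the state, without advancing time (a new reading comes with each control period).
- bot.read_camera(name): name is "side" or "top" or "wrist"; returns (picture, depth): 480x640x3 uint8, red, green, blue; 480x640 float32, m along the optical axis (not along the pixel's ray), 0 where there is no reading.
- bot.camera_model(name): a dict with "fx", "fy", "cx", "cy" (pixels), "k1" (the pictures are not rectified: a ray, as slopes to the right and down, at radius r is drawn at 1 + k1 r^2 times it, then the intrinsics apply), "position" and "rotation" of the camera in the world; the wrist camera has in their place "mount" (4x4, takes a point from camera to tool coordinates, whose origin is the TCP and whose axes are the flange's). Camera axes: x right, y up, looking along -z (the intrinsics and any distortion apply to the point x, -y, -z); pixel columns grow to the right and rows downward; lengths in m; the calibration is good to about 2 mm. A picture is of the moment at which its call begins: read the wrist's pose just before it. camera_model takes no time and is no camera call.
- bot.job_done(): hands the job in; it is judged then, once.
Trained networks look in the newest picture that a camera, given by its name, has taken for a name from the list of things; names that differ only in an ending like _2 or _b are one class to them, and where a whole thing is asked for, a point or a joint stands for the part that bears it (a point fixed in the world has none). Each returns a list of dicts, best first, with "score" (0 to 1); they miss things now and then, are a little off and sometimes report something else, mostly with a low value. They report only what shows in the picture. A call takes as long as a camera call. They do not tell look-alikes from the thing itself.
- bot.search_frame(thing, camera): "at" ([column, row] in pixels, amid what is visible of it).
The state is a dict: "clock": time; "joint_pos": joint angles; "joint_vel": joint speeds; "joint_efforts": joint torques, N m; "eef_pos": TCP position; "eef_rot": TCP orientation; "contact_force": force on the tool from outside, world axes, zero at the start; "ft_torque": the same for the moment, N m; "gripper_width": opening from 0.0 (shut) to 1.0 (fully open); "grip_force": force on a finger pad.
Only numpy, scipy, OpenCV 4.12 (cv2) and the standard library are available. Lean on these libraries where they do the work, as an engineer would, in place of code of your own. Each camera call takes 0.05 s, during which the arm holds its last target. There are 200 camera calls.

### The job

The aluminium block sits jammed in the well of the dry-block heater: swing the heater's lock lever outwards all the way to its open stop, then take the block by the black grip of its handle and rock it firmly from side to side, first over to the left (away from the lever), then to the right, and so on, so that its two sides climb the well a little at a time until it frees, without hauling the loose heater off the bench or dragging it along. Finish still holding the block in the gripper, level and straight above its well, its underside just clear of the heater's deck (two centimetres or so), so that the well can be wiped out; leave the lever open and disturb nothing else on the bench.

Things in the scene. Friction and masses are not known exactly. Their poses are not given: they have to be found in the camera images.
- heater: White dry-block heater, loose on the bench on rubber feet, about 2.6 kg. Origin on the bench, its own x pointing from its sloping front panel (display, keys; robot side) to its back, y to the robot's left, z up. It spans x -140 to +120 mm, y -110 to +110 mm; its flat deck is 100 mm above the bench from x = -60 mm backwards.
- well_mouth (a point): Centre of the well's mouth, at deck height, at (45, 0, 100) mm in the heater's frame. The well is 94 mm (x) by 74 mm (y), 30 mm deep: 2 mm of play all round the block, which can tilt about 0.1 rad sideways on a lower edge when fully down, more as it comes up, as long as its middle in the well stays centred.
- well_floor (a point): Centre of the well's floor, 30 mm below the mouth. In the left and right walls, 4 to 16 mm above the floor, sprung plates each press on the block with about 18 N (3 N more per mm) and drag as much. A straight pull drags on both and lifts the heater too; tilting on one lower edge drags on one and raises the other edge up to 7 mm, where its plate holds it. Above 16 mm the plates let go.
- lever (a joint): Lock lever's angle about its upright pivot: 0 = locked (arm to the heater's front, tongue in the block's side groove, holding the block down); grows anticlockwise seen from above to the open stop at 1.3 rad, the knob swinging away from the block, out past the heater's right side. Starts at 0 to 0.4. Stays where it is left; about 1.5 N at the knob moves it.
- lever_pivot (a point): Lever's pivot axis at deck height, at (45, -55, 100) mm in the heater's frame (to the right of the well). At lever angle a the arm points from here along (-cos a, -sin a) in the heater's x, y.
- lever_knob (a point): Middle of the lever's upright black knob, a cylinder 14 mm in diameter and 33 mm tall, 85 mm from the pivot; this point is 25 mm above the deck, the knob's top 38 mm, the flat steel arm's top 8 mm above it.
- block_grip (a point): Centre of the black bar of the block's bail handle: 80 mm long (block's x), 14 mm thick (y: grip across it), 18 mm high, on two thin posts at x = -34 and +34 mm, 27 mm of space between bar and block. It is 88 mm above the block's underside, over its middle. Block: 90 (x) by 70 (y) by 52 mm high, 0.5 to 0.75 kg; in the well its axes lie along the heater's. Rocked left: leaning to the heater's +y.
- block_base (a point): Centre of the block's underside; 30 mm below the deck (on the well's floor) when seated.
- tube_rack: Bystander: green rack with five capped tubes, 160 x 75 mm, 82 mm tall, to the left of the heater. Origin: centre of its underside.
- tube_box: Bystander: low sand-coloured microtube box, 130 x 130 x 38 mm, to the right of the heater beyond the open lever. Origin: centre of its underside.
- tip_box: Bystander: pale blue pipette-tip box, 122 x 84 x 81 mm. Origin: centre of its underside.
- spare_block: Bystander: a spare aluminium block without a handle, 90 x 70 x 52 mm, lying on the bench. Origin: centre of its underside.
- spray_bottle: Bystander: pink spray bottle, 76 mm in diameter, 186 mm tall. Origin: centre of its underside.
- reagent_bottle: Bystander: glass bottle with blue cap, 80 mm in diameter, 150 mm tall. Origin: centre of its underside.
- marker: Bystander: black marker pen, 130 x 12 mm, lying flat. Origin: centre of its underside.
There are look-alikes about, which are no part of the job. What is shaped like the part that bears block_grip but green is not meant.

How it is judged:
By the outcome, as a careful person would: the job done as asked, in the order asked, and still so for the second after the job is handed in, while the arm keeps its last pose, push and grip.
It also fails if it takes over 51 s, if anything falls off the work surface, if the arm or the gripper's body presses on something with over 40 N, if the wrist force passes 120 N, or if a joint passes its speed limit or range.

## Working session

There is one attempt and no reset: what is moved stays moved. The work goes in short steps, Python scripts to look and compute and a shell command to move; the robot and the scene stay as the last step left them, time stands still between calls to the robot, and variables do not carry over. Pictures are saved under pics/ and viewed, at most 12 in all, crops included, and the job is handed in when it is done.

```bash
ls; mkdir -p pics
cat > h.py <<'E'
import numpy as np, cv2
from scipy.spatial.transform import Rotation as R
from bench import bot
def cam(name):
    st=bot.state(); p,d=bot.read_camera(name); m=bot.camera_model(name)
    if 'mount' in m:
        T=np.eye(4);T[:3,:3]=R.from_quat(st['eef_rot']).as_matrix();T[:3,3]=st['eef_pos'];T=T@np.array(m['mount'])
    else:
        T=np.eye(4);T[:3,3]=m['position'];r=np.array(m['rotation']);T[:3,:3]=r if r.shape==(3,3) else R.from_quat(r).as_matrix()
    return p,d,m,T
def world(uv,z,m,T):
    uv=np.atleast_2d(np.array(uv,float));z=np.atleast_1d(z)
    a=(uv[:,0]-m['cx'])/m['fx'];b=(uv[:,1]-m['cy'])/m['fy'];x,y=a.copy(),b.copy()
    for _ in range(10):
        s=1+m['k1']*(x*x+y*y);x,y=a/s,b/s
    return np.c_[x*z,-y*z,-z]@T[:3,:3].T+T[:3,3]
def cloud(d,m,T):
    v,u=np.mgrid[:480,:640]
    return world(np.c_[u.ravel(),v.ravel()],d.ravel(),m,T).reshape(480,640,3)
def pix(P,m,T):
    q=(np.atleast_2d(P)-T[:3,3])@T[:3,:3];x=q[:,0]/-q[:,2];y=-q[:,1]/-q[:,2];s=1+m['k1']*(x*x+y*y)
    return np.c_[m['fx']*x*s+m['cx'],m['fy']*y*s+m['cy']]
E
python3 - <<'E'
from h import *
print(bot.state())
out=[]
for n in ('top','side'):
    p,d,m,T=cam(n);C=cloud(d,m,T);np.savez(n,p=p,d=d,C=C);cv2.imwrite(f'pics/{n}0.png',p[:,:,::-1])
    print(n,m)
    for t in ('heater','block_grip','lever_knob','well_mouth','lever'):
        for r in bot.search_frame(t,n)[:3]:
            u,v=map(int,r['at']);print(t,round(r['score'],2),u,v,C[v,u].round(3))
E
```

```text
pics
{'clock': 0.0, 'joint_pos': array([-1.24697112e+00,  2.60685354e-01, -1.39411410e-01,  1.17272815e+00,
       -8.47378540e-06,  1.57078286e+00]), 'joint_vel': array([-0.00192643, -0.00027339, -0.00079411,  0.0001119 ,  0.00096221,
        0.00166565]), 'joint_efforts': array([-2.84177928e-03, -4.05675817e+01,  2.53923386e+01,  1.86726311e-02,
       -1.18462431e-04,  8.80368631e-07]), 'eef_pos': array([ 0.16682231, -0.49703588,  0.23044822]), 'eef_rot': array([ 9.86919171e-01,  1.61212659e-01, -1.67684778e-04, -1.00034391e-03]), 'contact_force': array([ 0.01536249, -0.9187709 , -0.43219434]), 'ft_torque': array([-0.00775223, -0.01307314, -0.00547001]), 'grip_force': 0.0, 'gripper_width': 1.001532469631102}
top {'fx': 621.87668950456, 'fy': 621.87668950456, 'cx': 325.3712644923101, 'cy': 250.95588573059132, 'k1': -0.17592210095922453, 'position': array([ 0.28516821, -0.02341159,  1.6701613 ]), 'rotation': array([-0.05559283,  0.04654543,  0.71405745, -0.69632242])}
heater 0.59 330 260 [ 0.491 -0.017  0.098]
block_grip 0.9 408 183 [ 0.699 -0.231  0.052]
block_grip 0.81 244 334 [0.308 0.205 0.097]
block_grip 0.7 325 228 [ 0.569 -0.007  0.122]
lever_knob 0.81 352 238 [ 0.545 -0.075  0.107]
well_mouth 0.6 327 257 [ 0.498 -0.01   0.102]
side {'fx': 482.3874354412648, 'fy': 482.3874354412648, 'cx': 322.84028256440814, 'cy': 234.13169293627735, 'k1': -0.07752765289684288, 'position': array([ 0.00309905, -1.18679993,  0.84723365]), 'rotation': array([ 0.49514449, -0.10564876, -0.17738799,  0.84392166])}
heater 0.76 314 261 [ 0.459 -0.096  0.098]
block_grip 0.56 407 281 [ 0.691 -0.237  0.053]
lever_knob 0.67 312 262 [ 0.454 -0.093  0.094]
lever_knob 0.52 331 245 [ 0.539 -0.04   0.103]
well_mouth 0.9 315 263 [ 0.459 -0.104  0.096]
lever 0.6 367 311 [ 0.527 -0.298  0.04 ]
lever 0.56 328 250 [ 0.52  -0.059  0.101]
```

View pics/top0.png

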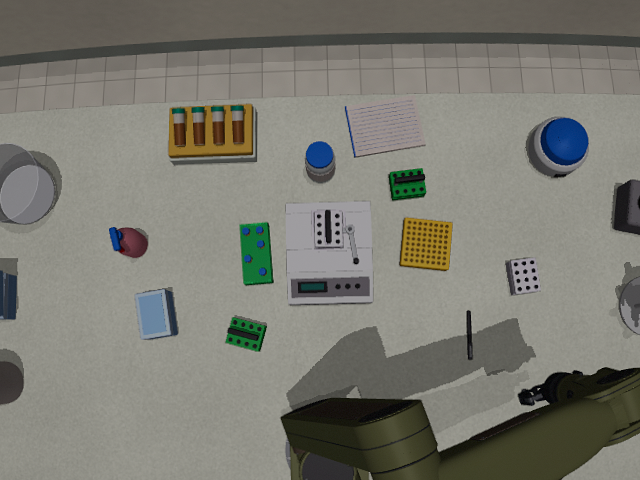

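View pics/side0.png

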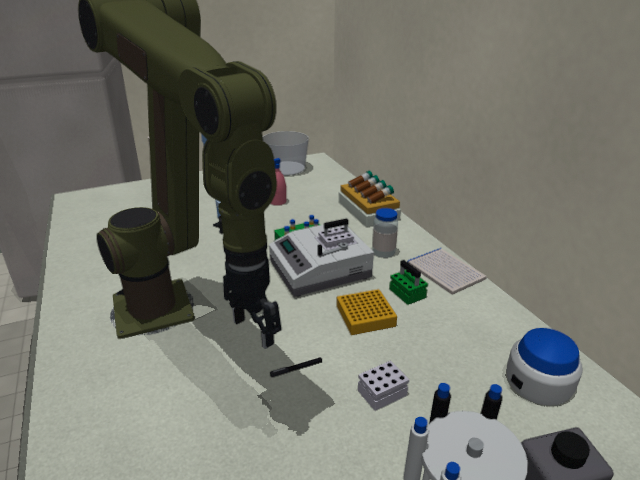

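The top view shows the handled blocks: the aluminium one in the heater at (328,228), and two green look-alikes at (408,183) and (245,334). The spare without a handle is at (523,275). The target is the aluminium one at (328,228). The lever knob is near (356,261).

Run:
```python
from h import *
f=np.load('top.npz');p,C=f['p'],f['C']
cv2.imwrite('pics/crop1.png',cv2.resize(p[190:315,275:400],None,fx=4.6,fy=4.6,interpolation=cv2.INTER_CUBIC)[:,:,::-1])
sub=np.zeros((480,640),bool);sub[195:310,278:380]=1
deck=sub&(abs(C[:,:,2]-.1)<.006)
P=C[deck];print('deck z',np.median(P[:,2]),P.min(0),P.max(0))
r=cv2.minAreaRect(P[:,:2].astype(np.float32)*1000);print(r)
w=sub&(C[:,:,2]>.03)&(C[:,:,2]<.17)
print('all',cv2.minAreaRect(C[w][:,:2].astype(np.float32)*1000))
for lo,hi in((.112,.128),(.13,.15),(.15,.175)):
    k=sub&(C[:,:,2]>lo)&(C[:,:,2]<hi);Q=C[k];print(lo,k.sum(),Q.mean(0),cv2.minAreaRect(Q[:,:2].astype(np.float32)*1000))
```

```text
deck z 0.09953504635612231 [ 0.42292731 -0.12504536  0.09400821] [0.64297666 0.09523736 0.10599635]
((533.2781982421875, -14.886375427246094), (219.9577178955078, 220.19671630859375), 89.77531433105469)
all ((513.3917846679688, -15.033500671386719), (259.67877197265625, 220.87184143066406), 0.2157154530286789)
0.112 833 [ 0.56602235 -0.01852012  0.12090692] ((546.38232421875, -33.5024299621582), (137.7388458251953, 106.63188934326172), 0.6424339413642883)
0.13 34 [ 0.50083559 -0.06318056  0.13597313] ((537.3984985351562, -44.710166931152344), (133.66949462890625, 55.35429763793945), 54.87856674194336)
0.15 180 [ 0.56816966 -0.0145131   0.16610133] ((568.92041015625, -14.439579963684082), (80.53948974609375, 13.601896286010742), 0.8891941905021667)
```

View pics/crop1.png

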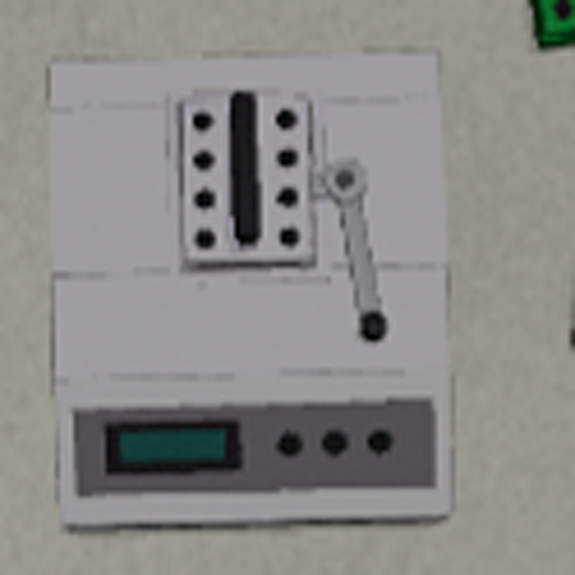

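The crop shows the silver block with its black grip, seated in the white heater. The pivot is at crop (345,178), and the knob at crop (372,326) corresponds to image pixel (356,261).

```bash
cat >> h.py <<'E'
def rel(P,yaw=None):
    """shift in tool axes (mm) from measured pose to world point P, and rz so that tool x heads to yaw"""
    s=bot.state();r=R.from_quat(s['eef_rot']);t=r.inv().apply(np.array(P)-s['eef_pos'])*1000
    x=r.as_matrix()[:,0];return t.round(1),None if yaw is None else round(float(np.arctan2(x[1],x[0])-yaw),3)
E
python3 - <<'E'
from h import *
m=bot.camera_model('top');T=np.eye(4);T[:3,3]=m['position'];T[:3,:3]=R.from_quat(m['rotation']).as_matrix() if np.size(m['rotation'])==4 else m['rotation']
f=np.load('top.npz');d=f['d'];C=f['C']
g=cv2.cvtColor(f['p'],cv2.COLOR_RGB2GRAY)[254:268,349:364];k=(g<60);print(k.sum())
v,u=np.nonzero(k);u=u+349;v=v+254;print(u.mean(),v.mean(),np.percentile(C[v,u,2],[10,50,90]))
t=C[v,u];t=t[t[:,2]>.128];print(len(t),t.mean(0))
# pivot boss pixel
print('pivot',C[229,350])
print(rel([.4655,-.065,.2],.75), rel([.4655,-.065,.113],.75))
E
```

```text
26
355.6923076923077 260.5 [0.12249246 0.13608187 0.14070536]
21 [ 0.48404777 -0.08154272  0.13700789]
pivot [ 0.56635789 -0.07007866  0.115947  ]
(array([ 420.6, -315.3,   31.3]), -0.426) (array([ 420.6, -315.3,  118.3]), -0.426)
```

```bash
python3 -m creep '[[46,-35,0,0,0,0],[93,-71,0,0,0,0],[139,-107,0,0,0,0],[186,-142,0,0,0,0],[232,-178,0,0,0,-0.1],[279,-213,0,0,0,-0.2],[325,-249,0,0,0,-0.3],[372,-284,10,0,0,-0.4],[418,-320,20,0,0,-0.426],[418,-320,31,0,0,-0.426]]' 0
python3 - <<'E'
from h import *
print(bot.state()['gripper_width'],rel([.462,-.061,.113],.75))
p,d,m,T=cam('wrist');C=cloud(d,m,T);np.savez('w1',p=p,d=d,C=C);cv2.imwrite('pics/w1.png',p[:,:,::-1])
for n in('lever_knob','block_grip','lever_pivot'):print(n,[(r['at'],C[int(r['at'][1]),int(r['at'][0])].round(3),round(r['score'],2)) for r in bot.search_frame(n,'wrist')])
E
```

```text
clock: 1.85
eef_pos: [0.4639, -0.0583, 0.2001]
eef_rot: [0.929, 0.369, 0.001, 0.0]
contact_force: [-0.2, -0.6, 0.2]
gripper_width: -0.0
grip_force: 0.0
-0.0003375656811579957 (array([-3.3,  0.6, 87.1]), 0.006)
lever_knob [([292.7, 154.0], array([ 0.493, -0.008,  0.1  ]), 0.72), ([386.1, 62.3], array([ 0.554, -0.012,  0.168]), 0.71)]
block_grip [([388.0, 61.9], array([ 0.555, -0.012,  0.167]), 0.92), ([621.0, 147.5], array([ 0.669, -0.188,  0.045]), 0.92), ([10.7, 150.3], array([0.331, 0.166, 0.03 ]), 0.74)]
lever_pivot [([295.7, 153.2], array([ 0.494, -0.009,  0.1  ]), 0.88)]
```

View pics/w1.png

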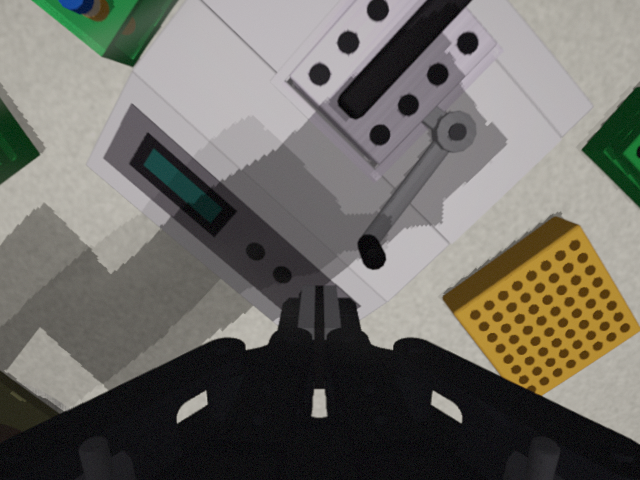

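The wrist view shows the knob at (372,250), the pivot boss at (458,131), the silver block with its grip above, and the closed fingers at the bottom centre.

Run:
```python
from h import *
C=np.load('w1.npz')['C'];p=np.load('w1.npz')['p']
reg=C[225:280,350:395].reshape(-1,3);k=reg[(reg[:,2]>.112)&(reg[:,2]<.145)];print('knob',len(k),k.mean(0),k.min(0),k.max(0))
b=C[100:165,425:485].reshape(-1,3);t=b[(b[:,2]>.108)&(b[:,2]<.125)];print('pivot',len(t),t.mean(0),t.min(0),t.max(0), C[131,458])
k=(C[:,:,2]>.16)&(C[:,:,2]<.172)&(p.max(2)<70);Q=C[k];Q=Q[abs(Q[:,1])<.1];print('grip',cv2.minAreaRect(Q[:,:2].astype(np.float32)*1000))
k=(C[:,:,2]>.02)&(C[:,:,2]<.045)&(C[:,:,1]<-.13)&(C[:,:,0]<.66);Q=C[k];print('box',Q.min(0),Q.max(0))
```

```text
knob 716 [ 0.48597328 -0.07811453  0.13262762] [ 0.47799111 -0.08652349  0.11202196] [ 0.49198085 -0.0731187   0.13990137]
pivot 1819 [ 0.5665466  -0.06483732  0.11388741] [ 0.54444468 -0.07970259  0.10800483] [ 0.58049998 -0.04109314  0.12374385] [ 0.56915754 -0.06835734  0.11512058]
grip ((562.8649291992188, -13.206575393676758), (68.03772735595703, 13.65225601196289), 0.03672470524907112)
box [ 0.4714351  -0.34483016  0.0200039 ] [ 0.61082164 -0.20054526  0.04113504]
```

```bash
python3 -m creep '[[0,-4,45,0,0,0],[0,-4,86,0,0,0],[0,-4,86,0,0,0],[0,9,86,0,0,0],[-6,19,86,0,0,0],[-10,29,86,0,0,0],[-14,41,86,0,0,0],[-16,54,86,0,0,0],[-15,67,86,0,0,0],[-13,79,86,0,0,0]]' && python3 -m creep '[[3,8,0,0,0,0],[6,16,0,0,0,0],[6,16,0,0,0,0]]'
python3 - <<'E'
from h import *
print(rel([.569,-.0695,.113]))
p,d,m,T=cam('wrist');C=cloud(d,m,T);np.savez('w2',p=p,d=d,C=C);cv2.imwrite('pics/w2.png',p[:,:,::-1])
E
```

```text
clock: 3.3
eef_pos: [0.5068, -0.1287, 0.1142]
eef_rot: [0.931, 0.366, 0.0, 0.0]
contact_force: [-1.6, 0.8, -0.0]
gripper_width: 0.001
grip_force: 0.9
clock: 3.68
eef_pos: [0.5225, -0.1359, 0.1144]
eef_rot: [0.931, 0.366, 0.001, 0.0]
contact_force: [-0.4, 0.4, -0.5]
gripper_width: -0.004
grip_force: 0.0
(array([ 79.3, -16.9,   1.4]), None)
```

View pics/w2.png

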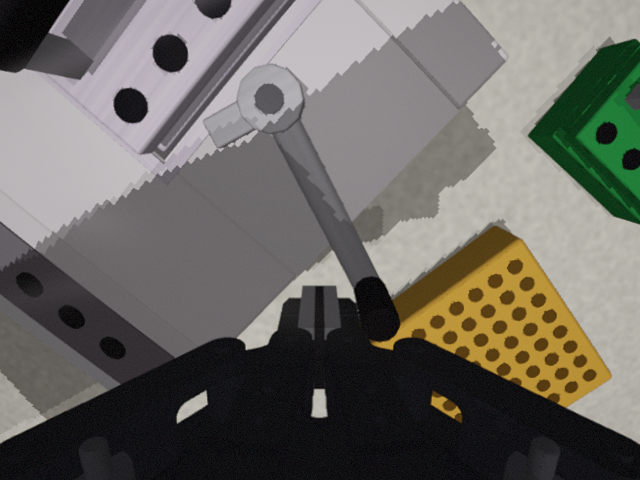

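The lever has swung out; the knob is at (378,310), against the closed fingers. I'll creep on to the stop, watching the force.

```bash
python3 -m creep '[[2,3,0,0,0,0],[4,5,0,0,0,0],[4,5,0,0,0,0]]';python3 -m creep '[[1,2,0,0,0,0],[1,2,0,0,0,0]]';python3 -m creep '[[1,2,0,0,0,0],[1,2,0,0,0,0]]'
cat > lev.py <<'E'
from h import *
def lev(C):
    d=C[:,:,2];k=(d>.104)&(d<.111)&(C[:,:,1]<-.085)&(C[:,:,1]>-.15)&(C[:,:,0]>.5)&(C[:,:,0]<.62);Q=C[k]
    v=Q[:,:2].mean(0)-np.array([.569,-.0695]);return len(Q),np.arctan2(-v[1],-v[0]),Q[:,:2].mean(0)
E
python3 - <<'E'
from lev import *
print(rel([.569,-.0695,.113]),lev(np.load('w2.npz')['C']))
p,d,m,T=cam('wrist');C=cloud(d,m,T);print(lev(C))
E
```

```text
clock: 4.1
eef_pos: [0.5276, -0.1364, 0.1143]
eef_rot: [0.93, 0.366, 0.0, -0.0]
contact_force: [-0.6, -0.3, 0.5]
gripper_width: 0.002
grip_force: 0.4
clock: 4.35
eef_pos: [0.5297, -0.1373, 0.1143]
eef_rot: [0.931, 0.366, 0.0, -0.0]
contact_force: [-0.1, 1.5, -1.2]
gripper_width: 0.004
grip_force: 0.6
clock: 4.6
eef_pos: [0.5305, -0.1376, 0.1141]
eef_rot: [0.931, 0.366, -0.001, -0.001]
contact_force: [-4.0, 3.2, 2.3]
gripper_width: -0.004
grip_force: 2.5
(array([ 74.6, -23.5,   1.1]), None) (4637, np.float64(1.2188904066724988), array([ 0.55297409, -0.11314475]))
(4660, np.float64(1.3034202095323297), array([ 0.55678211, -0.11410137]))
```

```bash
python3 -m creep '[[0,2,0,0,0,0],[0,2,0,0,0,0]]';python3 - <<'E'
from lev import *
p,d,m,T=cam('wrist');C=cloud(d,m,T);print(lev(C))
p,d,m,T=cam('top');C=cloud(d,m,T);print(lev(C))
E
```

```text
clock: 4.9
eef_pos: [0.5306, -0.1377, 0.114]
eef_rot: [0.93, 0.366, -0.001, -0.003]
contact_force: [-6.9, 6.1, 5.7]
gripper_width: -0.002
grip_force: 4.6
(4671, np.float64(1.3046866823836265), array([ 0.5568321 , -0.11414069]))
(48, np.float64(1.5555727835384334), array([ 0.56863881, -0.0932242 ]))
```

```bash
python3 -m creep '[[0,-20,0,0,0,0],[0,-25,-40,0,0,0],[0,-25,-90,0,0,0],[30,-35,-126,0,0,0.18],[60,-45,-126,0,0,0.36],[90,-60,-126,0,0,0.54],[100,-65,-126,0,0,0.72],[102,-65,-126,0,0,0.75],[102,-65,-126,0,0,0.75]]' 1
python3 - <<'E'
from lev import *
p,d,m,T=cam('wrist');C=cloud(d,m,T);cv2.imwrite('pics/w3.png',p[:,:,::-1]);np.savez('w3',C=C,p=p)
k=(C[:,:,2]>.155)&(C[:,:,2]<.172)&(p.max(2)<75);Q=C[k];Q=Q[(abs(Q[:,1])<.06)&(Q[:,0]>.5)];print('grip',len(Q),cv2.minAreaRect(Q[:,:2].astype(np.float32)*1000),Q[:,2].mean())
p,d,m,T=cam('top');C=cloud(d,m,T);np.savez('top2',C=C,p=p)
w=C[195:310,278:380].reshape(-1,3);w=w[(abs(w[:,2]-.1)<.006)];print(cv2.minAreaRect(w[:,:2].astype(np.float32)*1000))
print(rel([.5685,-.014,.139],.0))
E
```

```text
clock: 6.12
eef_pos: [0.5639, -0.023, 0.2404]
eef_rot: [1.0, 0.001, 0.0, 0.0]
contact_force: [-0.0, 0.6, 0.6]
gripper_width: 0.999
grip_force: 0.0
grip 3096 ((569.50634765625, -12.566597938537598), (13.790417671203613, 79.64185333251953), 89.95863342285156) 0.1665408111814696
((536.186279296875, -24.5032958984375), (238.40872192382812, 215.41192626953125), 89.12657165527344)
(array([  5.1,  -9.3, 101.4]), 0.0)
```

View pics/w3.png

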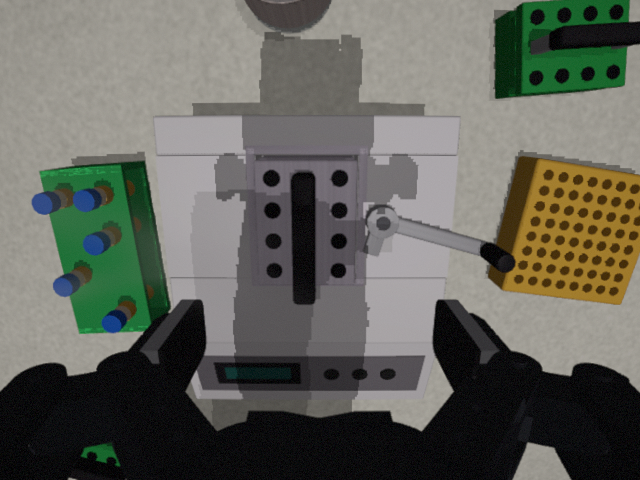

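The lever points out at (500,258) and is open. The grip lies along the heater's x at (303,237), with the open fingers in line to straddle it.

```bash
python3 -m creep '[[5.5,-9.5,50,0,0,0],[5.5,-9.5,90,0,0,0],[5.5,-9.5,101,0,0,0],[5.5,-9.5,101,0,0,0]]' && python3 -m creep '[[0,0,0,0,0,0],[0,0,0,0,0,0],[0,0,0,0,0,0],[0,0,0,0,0,0],[0,0,0,0,0,0],[0,0,0,0,0,0]]' 0 110; python3 -c "
from h import *
s=bot.state();print(s['joint_pos'].round(3),s['ft_torque'],s['contact_force'],rel([.5685,-.0135,.139],0))"
```

```text
clock: 6.72
eef_pos: [0.5687, -0.0135, 0.1394]
eef_rot: [1.0, -0.0, -0.0, 0.0]
contact_force: [0.8, 0.5, 0.7]
gripper_width: 0.997
grip_force: 0.0
clock: 7.48
eef_pos: [0.5692, -0.0136, 0.1401]
eef_rot: [1.0, -0.0, 0.001, 0.001]
contact_force: [-1.0, -3.1, 5.3]
gripper_width: 0.142
grip_force: 107.9
[-2.300e-02  3.860e-01 -1.980e-01  9.850e-01 -1.000e-03  3.119e+00] [-0.51538143  0.26985889  0.0504666 ] [-1.02325275 -3.14727949  5.26819755] (array([-0.7, -0.1,  1.1]), -0.0)
```

```bash
cat > rock.py <<'E'
from h import *
REF=np.array([.5692,-.0136,.1401]); A=70.
def tcp(hl,hr):  # mm, heater-ish frame y left, z above well floor
    p=np.arcsin((hr-hl)/70);hm=(hl+hr)/2;m=max(0,(30-hm)/2)
    return (A-m)*np.sin(p),hm+A*np.cos(p),p
def row(c,t):  # (hl,hr) commanded -> target; [ty,tz,rx] in tool axes
    y0,z0,p0=tcp(*c);y1,z1,p1=tcp(*t);dy,dz=y1-y0,z1-z0
    # tool y at lean p: (-cos p, sin p) in (y,z); tool z: (-sin p,-cos p)
    return np.round([-dy*np.cos(p0)+dz*np.sin(p0),-dy*np.sin(p0)-dz*np.cos(p0),-(p1-p0)],3)
def meas():
    s=bot.state();r=R.from_quat(s['eef_rot']).as_matrix();z=r[:,2];p=np.arcsin(-z[1])
    d=(s['eef_pos']-REF)*1000;zb=A+d[2]-A*np.cos(p);yb=d[1]-A*np.sin(p);m=max(0,(30-zb)/2)
    print('t',round(s['clock'],2),'lean',p.round(3),'hL',round(zb-35*np.sin(p),1),'hR',round(zb+35*np.sin(p),1),'ymid',round(yb+m*np.sin(p),1),'dx',d[0].round(1),
      'F',s['contact_force'].round(1),'M',s['ft_torque'].round(2),'w',round(s['gripper_width'],3))
if __name__=='__main__':
    import sys;meas()
    v=list(map(float,sys.argv[1:]))
    for i in range(2,len(v),2):print(v[i:i+2],row(v[:2],v[i:i+2]))
E
python3 rock.py 0 0 0 2 0 4 0 6 0 8
```

```text
t 7.47 lean 0.001 hL -0.1 hR 0.0 ymid -0.1 dx -0.0 F [-1.  -3.1  5.3] M [-0.52  0.27  0.05] w 0.142
[0.0, 2.0] [-1.586 -0.971 -0.029]
[0.0, 4.0] [-3.2   -1.886 -0.057]
[0.0, 6.0] [-4.843 -2.742 -0.086]
[0.0, 8.0] [-6.514 -3.541 -0.115]
```

```bash
python3 -m creep '[[0,-0.8,-0.5,-0.015,0,0],[0,-1.6,-1,-0.029,0,0],[0,-2.4,-1.4,-0.043,0,0],[0,-3.2,-1.9,-0.057,0,0],[0,-3.2,-1.9,-0.057,0,0]]'; python3 rock.py 0 4 0 6 0 8 0 9
```

```text
clock: 8.1
eef_pos: [0.5691, -0.0128, 0.1408]
eef_rot: [1.0, 0.003, 0.0, 0.026]
contact_force: [1.7, -0.1, -2.5]
gripper_width: 0.142
grip_force: 107.6
t 8.1 lean 0.051 hL -1.0 hR 2.6 ymid -2.1 dx -0.1 F [ 1.7 -0.1 -2.5] M [ 1.29 -0.33 -0.26] w 0.142
[0.0, 6.0] [-1.591 -0.949 -0.029]
[0.0, 8.0] [-3.214 -1.842 -0.057]
[0.0, 9.0] [-4.038 -2.268 -0.072]
```

```bash
python3 -m creep '[[0,-0.8,-0.5,-0.015,0,0],[0,-1.6,-0.9,-0.029,0,0],[0,-2.4,-1.4,-0.043,0,0],[0,-3.2,-1.8,-0.057,0,0],[0,-3.2,-1.8,-0.057,0,0]]'; python3 rock.py 0 8 0 9 0 10 0 11
python3 - <<'E'
from h import *
p,d,m,T=cam('wrist');C=cloud(d,m,T);cv2.imwrite('pics/w4.png',p[:,:,::-1]);np.savez('w4',C=C,p=p)
E
```

```text
clock: 8.72
eef_pos: [0.5692, -0.0161, 0.1414]
eef_rot: [0.999, 0.012, 0.0, 0.047]
contact_force: [2.5, 10.0, -7.5]
gripper_width: 0.143
grip_force: 111.3
t 8.72 lean 0.093 hL -1.6 hR 4.9 ymid -7.7 dx -0.0 F [ 2.5 10.  -7.5] M [ 3.35 -0.69 -0.32] w 0.143
[0.0, 9.0] [-0.798 -0.472 -0.014]
[0.0, 10.0] [-1.604 -0.93  -0.029]
[0.0, 11.0] [-2.419 -1.374 -0.043]
```

View pics/w4.png

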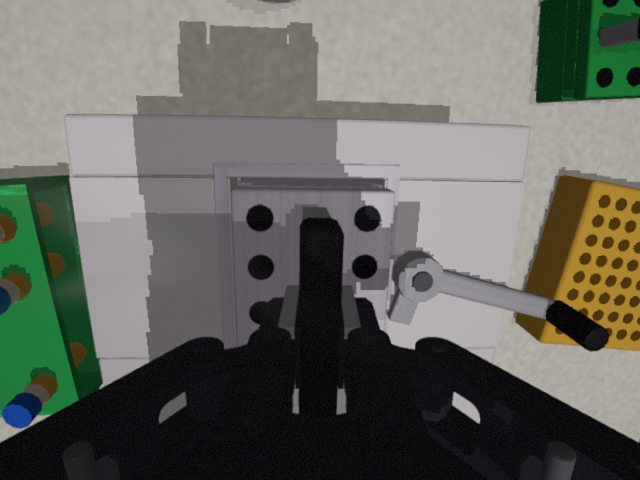

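The picture shows the block held in its well and the lever still open at (575,325). The measured TCP hasn't followed as modelled, so I'll measure the heater and block tilt from the cloud.

```bash
cat > chk.py <<'E'
from h import *
def plane(Q):
    c=Q.mean(0);n=np.linalg.svd(Q-c,full_matrices=False)[2][2];n*=np.sign(n[2]);return c.round(4),'lean_left',n[1].round(3),'nx',n[0].round(3)
def rep(C,p,boxes):
    for nm,(u0,u1,v0,v1) in boxes.items():
        Q=C[v0:v1,u0:u1].reshape(-1,3);med=np.median(Q[:,2]);Q=Q[abs(Q[:,2]-med)<.006];print(nm,len(Q),*plane(Q))
def heater():
    p,d,m,T=cam('top');C=cloud(d,m,T);k=np.zeros((480,640),bool);k[195:310,278:374]=1
    k&=(C[:,:,2]>.03)&(C[:,:,2]<.11)&(p.min(2)>110);return C,p,k
E
python3 - <<'E'
from chk import *
f=np.load('w4.npz');rep(f['C'],f['p'],dict(deckL=(85,205,185,350),deckR=(430,500,190,260),block=(240,290,195,300),blockR=(350,388,195,300)))
f=np.load('w3.npz');rep(f['C'],f['p'],dict(deckL=(175,240,160,270),block0=(258,288,165,280)))
# back left/right corners of heater in wrist views
for n,pts in(('w3',((158,118),(457,118))),('w4',((70,118),(525,128)))):
    C=np.load(n+'.npz')['C'];print(n,[C[v+2,u].round(4) for u,v in pts])
for n in('top','top2'):
    f=np.load(n+'.npz');C=f['C'];print(n,[C[y,x].round(3) for x,y in((300,215),(300,245))])
C,p,k=heater();np.savez('top3',C=C,p=p)
a=np.load('top2.npz')['p'].astype(np.float32);
g=lambda q:cv2.cvtColor(q.astype(np.uint8),cv2.COLOR_RGB2GRAY).astype(np.float32)
p0=np.load('top.npz')['p']
print('panel shift vs start',cv2.phaseCorrelate(g(p0)[270:310,280:380],g(p)[270:310,280:380]),cv2.phaseCorrelate(g(p0)[270:310,280:380],g(a)[270:310,280:380]))
cv2.imwrite('pics/t3.png',cv2.resize(np.hstack([p0[190:315,270:400],p[190:315,270:400]]),None,fx=3,fy=3)[:,:,::-1])
E
```

```text
deckL 19122 [0.5723 0.0665 0.1   ] lean_left 0.0 nx 0.001
deckR 4865 [ 0.5937 -0.0939  0.1   ] lean_left -0.0 nx -0.002
block 5121 [0.5891 0.0071 0.1224] lean_left 0.01 nx -0.003
blockR 3881 [ 0.5892 -0.0388  0.1233] lean_left 0.002 nx -0.002
deckL 7127 [0.5714 0.0619 0.1   ] lean_left 0.0 nx -0.002
block0 3418 [0.571  0.0099 0.1222] lean_left -0.001 nx 0.001
w3 [array([0.6406, 0.0922, 0.0999]), array([ 0.6409, -0.1202,  0.1   ])]
w4 [array([0.6409, 0.0931, 0.1   ]), array([ 0.6417, -0.1186,  0.1013])]
top [array([0.611, 0.057, 0.092]), array([0.532, 0.059, 0.092])]
top2 [array([0.557, 0.044, 0.352]), array([0.43 , 0.025, 0.748])]
panel shift vs start ((-0.00762515412827014, -0.6425734422959586), 0.2688008990287781) ((0.2524440368521752, 0.368920590096522), 0.3209714157581329)
```

View pics/t3.png

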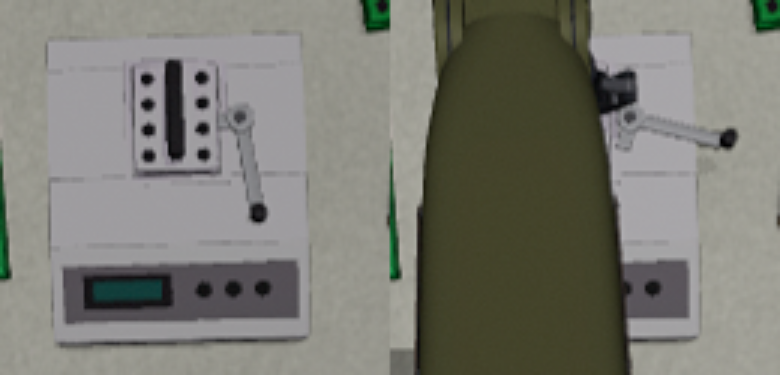

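The heater hasn't moved, and the block leans only about 0.02. The likely cause is joint 6: it sits at 3.119 against its 3.14 limit, so it can't follow the lean. I'll straighten, release and regrasp with a half turn.

```bash
python3 -m creep '[[0,2,1.4,0.038,0,0],[0,4,2.8,0.076,0,0],[0,6.05,4.2,0.114,0,0],[0,6.05,4.2,0.114,0,0],[0,6.05,4.2,0.114,0,0]]'; python3 rock.py;  python3 -m creep '[[0,0,0,0,0,0],[0,0,0,0,0,0],[0,0,0,0,0,0],[0,0,0,0,0,0]]' 1;python3 rock.py
```

```text
clock: 9.45
eef_pos: [0.5699, -0.0196, 0.1426]
eef_rot: [1.0, 0.013, 0.002, -0.013]
contact_force: [-2.9, 21.7, 16.6]
gripper_width: 0.144
grip_force: 109.2
t 9.45 lean -0.026 hL 3.5 hR 1.6 ymid -4.6 dx 0.7 F [-2.9 21.7 16.6] M [ 4.2   0.72 -0.58] w 0.144
clock: 9.95
eef_pos: [0.5689, -0.0275, 0.1388]
eef_rot: [1.0, 0.011, -0.001, -0.006]
contact_force: [-0.5, 0.1, 0.3]
gripper_width: 0.97
grip_force: 0.0
t 9.95 lean -0.011 hL -0.9 hR -1.6 ymid -13.3 dx -0.3 F [-0.5  0.1  0.3] M [0.01 0.01 0.04] w 0.97
```

```bash
python3 -m creep '[[0,0,-50,0,0,0],[0,-14,-90,0,0,0],[0,-14,-90,0,0,-0.18],[0,-14,-90,0,0,-0.36],[0,-14,-90,0,0,-0.54],[0,-14,-90,0,0,-0.72],[0,-14,-90,0,0,-0.9],[0,-14,-90,0,0,-1.08],[0,-14,-90,0,0,-1.26],[0,-14,-90,0,0,-1.44]]' >/dev/null;python3 -m creep '[[0,0,0,0,0,-0.18],[0,0,0,0,0,-0.36],[0,0,0,0,0,-0.54],[0,0,0,0,0,-0.72],[0,0,0,0,0,-0.9],[0,0,0,0,0,-1.08],[0,0,0,0,0,-1.26],[0,0,0,0,0,-1.44],[0,0,0,0,0,-1.62],[0,0,0,0,0,-1.7]]';python3 - <<'E'
from chk import *
s=bot.state();print(s['joint_pos'].round(3),R.from_quat(s['eef_rot']).as_matrix().round(4))
p,d,m,T=cam('wrist');C=cloud(d,m,T);np.savez('w5',C=C,p=p)
k=(C[:,:,2]>.155)&(C[:,:,2]<.172)&(p.max(2)<75);Q=C[k];Q=Q[(abs(Q[:,1])<.06)&(Q[:,0]>.5)];print('grip',len(Q),Q.min(0),Q.max(0),cv2.minAreaRect(Q[:,:2].astype(np.float32)*1000),Q[:,2].mean())
print(rel([.569,-.0135,.139],np.pi))
E
```

```text
clock: 12.45
eef_pos: [0.5688, -0.0146, 0.2291]
eef_rot: [-0.012, 1.0, 0.006, -0.0]
contact_force: [-0.7, -0.0, 0.2]
gripper_width: 0.998
grip_force: 0.0
[-0.032  0.338 -0.032  1.202  0.011 -0.055] [[-9.997e-01 -2.340e-02 -1.000e-03]
 [-2.340e-02  9.997e-01  1.130e-02]
 [ 8.000e-04  1.130e-02 -9.999e-01]]
grip 3457 [ 0.52898876 -0.02569761  0.15507066] [ 0.60885897 -0.01114705  0.17133051] ((568.9088745117188, -18.207122802734375), (79.81710815429688, 14.38501262664795), 0.51388019323349) 0.16843479810088807
(array([-0.3,  0.1, 90.1]), -6.259)
```

Run:
```python
from chk import *
p=np.load('w5.npz')['p'];C=np.load('w5.npz')['C']
cv2.imwrite('pics/w5.png',p[:,:,::-1])
for nm,s in(('blockL',1),('blockR',-1)):
    k=(abs(C[:,:,2]-.1225)<.008)&(abs(C[:,:,0]-.575)<.035)&(abs((C[:,:,1]+.016)*s-.022)<.009)&(p.min(2)>60)
    print(nm,k.sum(),*plane(C[k]))
k=(abs(C[:,:,2]-.1)<.003)&(abs(C[:,:,0]-.56)<.07);Q=C[k];print('deck y',Q[:,1].min(),Q[:,1].max(),'n',*plane(Q))
k=(abs(C[:,:,2]-.1)<.003);print('deck x',C[k][:,0].min(),C[k][:,0].max())
f=np.load('w3.npz');D=f['C'];k=(abs(D[:,:,2]-.1)<.003)&(abs(D[:,:,0]-.56)<.07);print('before y',D[k][:,1].min(),D[k][:,1].max());
k=(abs(D[:,:,2]-.1)<.003);print('x',D[k][:,0].min(),D[k][:,0].max())
```

```text
blockL 1973 [0.5724 0.0056 0.1256] lean_left -0.069 nx 0.005
blockR 1946 [ 0.5726 -0.0376  0.1228] lean_left -0.065 nx 0.007
deck y -0.12391838431611664 0.09731599438013067 n [ 0.5489 -0.0095  0.1   ] lean_left 0.0 nx 0.001
deck x 0.45153972866404496 0.7325088797144033
before y -0.12381317097437264 0.09742962665249055
x 0.30609845692206805 0.717910056783508
```

View pics/w5.png

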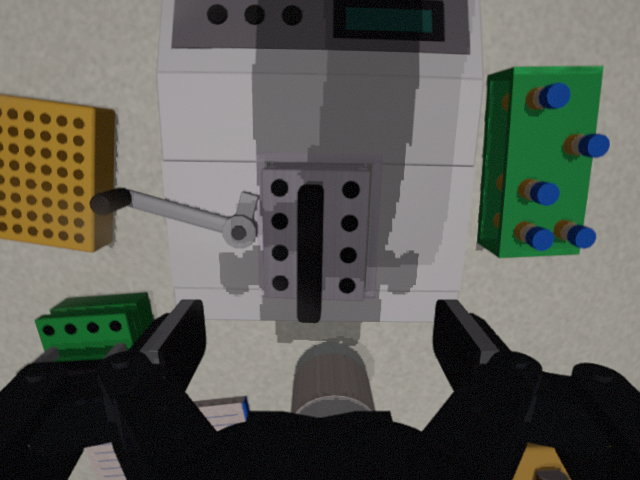

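Heater unmoved and lever open. The block now leans right by about 0.067, with its left side up about 4.5 mm. Regrasping at that lean.

```bash
sed -i 's/^REF=.*/REF=np.array([.569,-.0138,.139]); A=69./; s/return np.round(\[-dy\*np.cos(p0)+dz\*np.sin(p0),\(.*\),-(p1-p0)\],3)/return np.round([dy*np.cos(p0)-dz*np.sin(p0),\1,p1-p0],3)/' rock.py; grep return rock.py
python3 -m creep '[[0,-2.9,40,0,0,0.017],[0,-2.9,75,-0.055,0,0.017],[0,-2.9,88,-0.055,0,0.017],[0,-2.9,88,-0.055,0,0.017]]' && python3 rock.py && python3 -m creep '[[0,0,0,0,0,0],[0,0,0,0,0,0],[0,0,0,0,0,0],[0,0,0,0,0,0],[0,0,0,0,0,0],[0,0,0,0,0,0]]' 0 115; python3 rock.py 4.5 0 3 0 2 1 1 2 0 3 0 5 0 7; python3 -c "
from h import *
print(bot.state()['joint_pos'].round(3))"
```

```text
return (A-m)*np.sin(p),hm+A*np.cos(p),p
    return np.round([dy*np.cos(p0)-dz*np.sin(p0),-dy*np.sin(p0)-dz*np.cos(p0),p1-p0],3)
clock: 13.0
eef_pos: [0.5684, -0.0161, 0.1408]
eef_rot: [-0.001, 0.999, 0.033, -0.001]
contact_force: [0.3, 0.7, 0.2]
gripper_width: 1.001
grip_force: 0.0
t 13.0 lean -0.066 hL 4.3 hR -0.4 ymid 1.4 dx -0.6 F [0.3 0.7 0.2] M [-0.05 -0.01 -0.05] w 1.001
clock: 13.75
eef_pos: [0.5694, -0.0169, 0.1421]
eef_rot: [-0.002, 0.999, 0.033, 0.0]
contact_force: [-0.8, -4.0, 6.2]
gripper_width: 0.144
grip_force: 112.5
t 13.75 lean -0.065 hL 5.5 hR 0.9 ymid 0.6 dx 0.4 F [-0.8 -4.   6.2] M [-1.04  0.28 -0.01] w 0.144
[3.0, 0.0] [1.152 0.746 0.021]
[2.0, 1.0] [2.716 0.791 0.05 ]
[1.0, 2.0] [4.277 0.891 0.079]
[0.0, 3.0] [5.835 1.048 0.107]
[0.0, 5.0] [7.489 0.265 0.136]
[0.0, 7.0] [ 9.167 -0.458  0.164]
[-0.066  0.389 -0.19   0.996  0.065 -0.069]
```

```bash
sed -i 's/\.139\]); A=69/.140]); A=69/' rock.py; python3 -m creep '[[0,1.2,0.75,0.021,0,0],[0,2.7,0.8,0.05,0,0],[0,4.3,0.9,0.079,0,0],[0,5.8,1.05,0.107,0,0],[0,6.7,0.6,0.122,0,0],[0,7.5,0.25,0.136,0,0],[0,7.5,0.25,0.136,0,0]]'; python3 rock.py 0 5 0 7 0 8 0 9
```

```text
clock: 14.62
eef_pos: [0.5692, -0.0096, 0.1419]
eef_rot: [-0.002, 0.999, -0.036, -0.0]
contact_force: [-0.3, -8.4, 5.0]
gripper_width: 0.144
grip_force: 112.9
t 14.62 lean 0.072 hL -0.5 hR 4.6 ymid 0.2 dx 0.2 F [-0.3 -8.4  5. ] M [-0.94 -0.09 -0.05] w 0.144
[0.0, 7.0] [ 1.565 -0.945  0.029]
[0.0, 8.0] [ 2.36  -1.396  0.043]
[0.0, 9.0] [ 3.163 -1.834  0.057]
```

```bash
python3 -m creep '[[0,0.8,-0.5,0.015,0,0],[0,1.6,-0.95,0.029,0,0],[0,2,-1.2,0.036,0,0],[0,2,-1.2,0.036,0,0]]'; python3 rock.py 0 7.5 1.5 7 3 7 5 7 7 7 9 7 11 7 13 7 14 7
```

```text
clock: 15.12
eef_pos: [0.5692, -0.0081, 0.1429]
eef_rot: [-0.001, 0.999, -0.055, -0.0]
contact_force: [-0.3, -9.9, 4.5]
gripper_width: 0.139
grip_force: 112.8
t 15.12 lean 0.109 hL -0.5 hR 7.1 ymid -0.4 dx 0.2 F [-0.3 -9.9  4.5] M [-1.15 -0.06  0.06] w 0.139
[1.5, 7.0] [-1.641 -0.511 -0.029]
[3.0, 7.0] [-2.907 -1.23  -0.05 ]
[5.0, 7.0] [-4.614 -2.137 -0.079]
[7.0, 7.0] [-6.343 -2.985 -0.107]
[9.0, 7.0] [-8.095 -3.773 -0.136]
[11.0, 7.0] [-9.869 -4.503 -0.165]
[13.0, 7.0] [-11.665  -5.173  -0.193]
[14.0, 7.0] [-12.572  -5.486  -0.208]
```

```bash
python3 -m creep '[[0,-1.6,-0.5,-0.029,0,0],[0,-2.9,-1.2,-0.05,0,0],[0,-4.6,-2.1,-0.079,0,0],[0,-6.3,-2.95,-0.107,0,0],[0,-8.1,-3.75,-0.136,0,0],[0,-8.1,-3.75,-0.136,0,0]]'; python3 rock.py 9 7 11 7 13 7 14 7 14 6.5
```

```text
clock: 15.88
eef_pos: [0.5689, -0.0144, 0.1468]
eef_rot: [-0.001, 1.0, 0.016, -0.001]
contact_force: [3.6, -0.3, -10.1]
gripper_width: 0.138
grip_force: 112.3
t 15.88 lean -0.032 hL 7.9 hR 5.7 ymid 1.3 dx -0.1 F [  3.6  -0.3 -10.1] M [-0.83 -0.85 -0.03] w 0.138
[11.0, 7.0] [-1.659 -0.963 -0.029]
[13.0, 7.0] [-3.348 -1.871 -0.057]
[14.0, 7.0] [-4.204 -2.303 -0.072]
[14.0, 6.5] [-4.622 -2.014 -0.079]
```

```bash
python3 -m creep '[[0,-1,-0.5,-0.016,0,0],[0,-2,-0.9,-0.033,0,0],[0,-3,-1.3,-0.05,0,0],[0,-3.8,-1.6,-0.065,0,0],[0,-3.8,-1.6,-0.065,0,0]]'; python3 rock.py 13 6.5 12 8 12 10 12 12 12 14 12 16 12 18 12 19
```

```text
clock: 16.5
eef_pos: [0.5689, -0.0182, 0.1487]
eef_rot: [-0.001, 0.999, 0.048, -0.001]
contact_force: [2.9, -0.8, -10.2]
gripper_width: 0.139
grip_force: 112.4
t 16.5 lean -0.096 hL 12.4 hR 5.7 ymid 1.2 dx -0.1 F [  2.9  -0.8 -10.2] M [-1.3  -0.76 -0.07] w 0.139
[12.0, 8.0] [ 2.127 -0.239  0.036]
[12.0, 10.0] [ 3.892 -1.164  0.064]
[12.0, 12.0] [ 5.68  -2.029  0.093]
[12.0, 14.0] [ 7.491 -2.837  0.122]
[12.0, 16.0] [ 9.326 -3.585  0.15 ]
[12.0, 18.0] [11.184 -4.274  0.179]
[12.0, 19.0] [12.121 -4.597  0.193]
```

```bash
python3 -m creep '[[0,1,-0.1,0.018,0,0],[0,2.1,-0.2,0.036,0,0],[0,3.9,-1.15,0.064,0,0],[0,5.7,-2,0.093,0,0],[0,7.5,-2.8,0.122,0,0],[0,9.3,-3.6,0.15,0,0],[0,11.2,-4.3,0.179,0,0],[0,12.1,-4.6,0.193,0,0],[0,12.1,-4.6,0.193,0,0]]'; python3 rock.py 12 19 12 20 14 19.5 16 19 18 19 20 19 22 19 24 19
```

```text
clock: 17.62
eef_pos: [0.5686, -0.0075, 0.1548]
eef_rot: [-0.002, 0.999, -0.051, -0.0]
contact_force: [2.6, -7.1, -8.9]
gripper_width: 0.14
grip_force: 113.0
t 17.62 lean 0.102 hL 11.6 hR 18.7 ymid 0.1 dx -0.4 F [ 2.6 -7.1 -8.9] M [-1.79 -0.66 -0.02] w 0.14
[12.0, 20.0] [ 0.867 -0.483  0.014]
[14.0, 19.5] [-1.406 -1.248 -0.022]
[16.0, 19.0] [-3.696 -1.922 -0.057]
[18.0, 19.0] [-5.579 -2.795 -0.086]
[20.0, 19.0] [-7.484 -3.609 -0.114]
[22.0, 19.0] [-9.412 -4.363 -0.143]
[24.0, 19.0] [-11.363  -5.059  -0.172]
```

Right side has cleared its plate. Now right, to free the left side.

```bash
python3 -m creep '[[0,-1.4,-1.2,-0.022,0,0],[0,-3.7,-1.9,-0.057,0,0],[0,-5.6,-2.8,-0.086,0,0],[0,-7.5,-3.6,-0.114,0,0],[0,-9.4,-4.35,-0.143,0,0],[0,-11.4,-5.05,-0.172,0,0],[0,-11.4,-5.05,-0.172,0,0]]'; python3 rock.py 24 19 22 20 22 22 26 26 30 30 35 35
```

```text
clock: 18.5
eef_pos: [0.5691, -0.0172, 0.1609]
eef_rot: [-0.001, 0.999, 0.038, -0.0]
contact_force: [0.5, 0.6, -5.3]
gripper_width: 0.146
grip_force: 113.8
t 18.5 lean -0.076 hL 23.7 hR 18.4 ymid 1.5 dx 0.1 F [ 0.5  0.6 -5.3] M [-0.17 -0.    0.01] w 0.146
[22.0, 20.0] [2.75  0.55  0.043]
[22.0, 22.0] [ 4.661 -0.344  0.071]
[26.0, 26.0] [ 4.947 -4.334  0.071]
[30.0, 30.0] [ 5.233 -8.324  0.071]
[35.0, 35.0] [  5.59  -13.311   0.071]
```

```bash
python3 -m creep '[[0,1.4,0.3,0.022,0,0],[0,2.8,0.3,0.045,0,0],[0,4,-0.4,0.075,0,0],[0,4,-0.4,0.075,0,0]]'; python3 rock.py; python3 -c "
from h import *
print(R.from_quat(bot.state()['eef_rot']).as_matrix().round(4),rel([.569,-.0138,.190],3.147))"
```

```text
clock: 19.0
eef_pos: [0.569, -0.012, 0.1614]
eef_rot: [-0.003, 1.0, -0.0, -0.0]
contact_force: [0.7, -0.3, -5.5]
gripper_width: 0.142
grip_force: 113.8
t 19.0 lean 0.0 hL 21.4 hR 21.5 ymid 1.8 dx 0.0 F [ 0.7 -0.3 -5.5] M [-0.03  0.01  0.02] w 0.142
[[-1.0e+00 -5.6e-03 -6.0e-04]
 [-5.6e-03  1.0e+00 -4.0e-04]
 [ 6.0e-04 -4.0e-04 -1.0e+00]] (array([  0. ,  -1.8, -28.6]), -6.283)
```

```bash
python3 -m creep '[[0,-0.9,-3,0,0,0],[0,-1.5,-7,0,0,0],[0,-1.8,-12,0,0,0],[0,-1.8,-18,0,0,0],[0,-1.8,-24,0,0,0],[0,-1.8,-28.5,0,0,0],[0,-1.8,-28.5,0,0,0],[0,-1.8,-28.5,0,0,0]]'
python3 - <<'E'
from chk import *
p,d,m,T=cam('wrist');C=cloud(d,m,T);cv2.imwrite('pics/w6.png',p[:,:,::-1]);np.savez('w6',C=C,p=p)
p,d,m,T=cam('side');D=cloud(d,m,T);cv2.imwrite('pics/s6.png',cv2.resize(p[170:330,220:440],None,fx=3,fy=3)[:,:,::-1])
k=(abs(C[:,:,2]-.1)<.003)&(abs(C[:,:,0]-.56)<.07);print('deck y',C[k][:,1].min(),C[k][:,1].max(),*plane(C[k]))
for s in(1,-1):
    k=(abs(C[:,:,2]-.1725)<.006)&(abs(C[:,:,0]-.59)<.05)&(abs((C[:,:,1]+.0138)*s-.022)<.013)&(p.min(2)>=0);Q=C[k];print('top',s,len(Q),*plane(Q),Q.min(0),Q.max(0))
E
```

```text
clock: 20.0
eef_pos: [0.5689, -0.0149, 0.1897]
eef_rot: [-0.002, 1.0, -0.0, -0.001]
contact_force: [0.4, 0.7, -5.3]
gripper_width: 0.143
grip_force: 113.8
deck y -0.12403570932614941 0.097646365231491 [ 0.5444 -0.0088  0.1   ] lean_left 0.0 nx 0.001
top 1 4536 [0.5595 0.0093 0.1717] lean_left 0.006 nx 0.006 [ 0.54001432 -0.00479683  0.16889136] [0.59774784 0.02085304 0.17400942]
top -1 4534 [ 0.5597 -0.0378  0.1718] lean_left -0.001 nx 0.006 [ 0.5400056  -0.04879675  0.16930506] [ 0.59697123 -0.02361922  0.17435166]
```

View pics/w6.png

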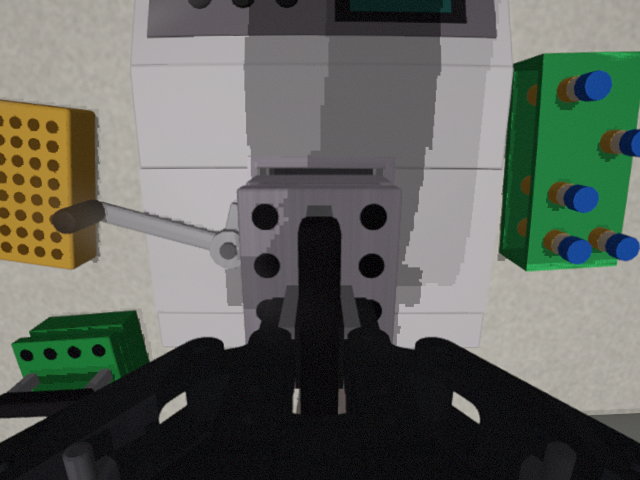

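View pics/s6.png

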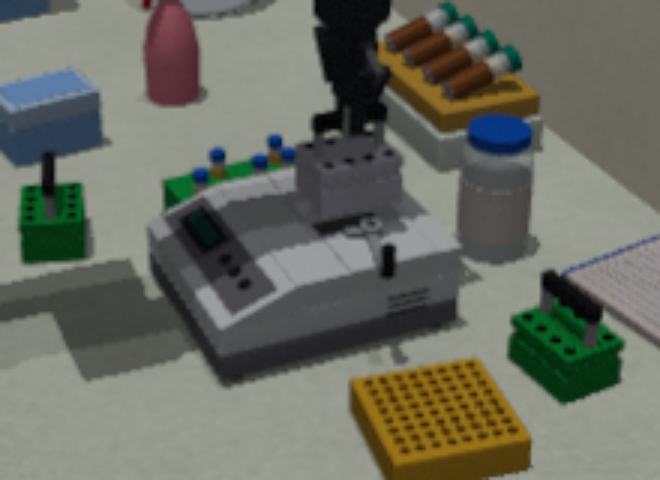

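The wrist view shows the block held level, centred over its well (mouth visible at (320,170)). The lever is still open at (75,218) and the heater hasn't moved. The side crop shows the block hanging just above the deck. Its top is at 0.172 m, so its underside is about 0.120 m, 2 cm above the deck.

```bash
python3 -c "
from bench import bot
s=bot.state();print(s['eef_pos'],s['gripper_width']);print(bot.job_done())"
```

```text
[ 0.56877646 -0.01493205  0.18950029] 0.1426354138738545
the job is handed in; nothing more can be done
None
```

I handed the job in at about 20 s: the lever is at its open stop and the block is freed and held level about 2 cm above its well, with the heater unmoved, but a botched first attempt means the order wasn't clean: the block leaned left only about 0.02 rad, then was left leaning right by 0.07 rad, before I regrasped it and rocked it left, right, left, right.

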